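# Lock the filling pump's push-and-turn fastener

### The arm

A 7-joint arm with a two-finger parallel gripper is mounted at the origin on the work surface. World frame = base frame: x ahead of the robot, y to its left, z up, the work surface at z = 0. Lengths are in m, angles in rad, forces in N, time in s.
With the tool pointing down it reaches from about 0.4 to 0.925 m from the base axis. Payload 4.1 kg.
Tool frame: the origin (TCP) lies between the finger pads; the fingertips stand 8 mm ahead of it and the grasp point (between the pads) lies 11 mm behind it (ctrl.tip_reach is the distance from the TCP to the fingertips, in m); z points along the fingers, y is the line along which they close (so a half turn about z gives the same grasp; the last joint's range is limited). The gripper opens to 85 mm and grips with 20 to 120 N. Pads are 22 mm wide; open, the fingers measure 114 mm over their backs; the gripper's body (76 mm by 85 mm) begins 54 mm behind the grasp point. The pads swing forward as they close: fully open they stand 13 mm farther back than shut.
Start: joints at [-1.401, 0.398, 0.045, 1.537, -0.019, 1.207, -0.051], TCP at [0.173, 0.627, 0.217] pointing down, gripper open.
Joint ranges: [-2.82, 2.82], [-0.49, 2.23], [-1.37, 1.46], [0, 2.46], [-1.36, 4.5], [0.23, 2], [-2.94, 2.94]. Speed limits (rad/s): [2.57, 2.57, 3.14, 3.14, 3.14, 3.14, 3.14].

### API

Orientations are given as a unit quaternion [x, y, z, w].
In Python, from bench import ctrl gives the robot as it stands. The module is installed in compiled form; this text tells all that it offers.
- The arm moves only by the tool drive_tool, never from a script. Its argument "steps" is a list of rows, each a list of 3 entries, a list of its own where there are three numbers: the shift along the tool's x, y, z in mm, then the turn about the tool's z in degrees, then the closure in counts, from 0 (fully open) to 255 (shut). A call has 1 to 5 rows; each row is the pose to reach, as a shift and turn from the pose commanded when the call began, along the tool's axes at that moment; what a row does not reach only later rows make up. A row lasts 1/8 s, in which the tool goes at most 62.5 mm and 10.7 degrees, less where a joint would pass 70% of its speed; a pose out of reach is approached as far as the arm can. A call with a gripper value outside its range is refused whole. The fingers move at their own pace and stop on an object; "squeeze" is the grip in N (left out, the last holds). Time passes only in rows, so rows that repeat a pose let the fingers close. It gives the time, the measured TCP pose, the force, the opening and the grip force at its end, in the units of the state.
- ctrl.get_state(): the state, without advancing time (a new reading comes with each control period).
- ctrl.grab_frame(name): name is "side" or "top"; returns a dict with "frame" (480x640x3 uint8, red, green, blue), "K" (3x3 intrinsics, pixels), "dist_coeffs" ([k1, k2, p1, p2, k3] as OpenCV has them; the pictures are not rectified), "extrinsics" (4x4, takes a point from world to camera coordinates). Camera axes: x right, y down, z forward; pixel columns grow to the right and rows downward; lengths in m; the calibration is good to about 2 mm. A picture is of the moment at which its call begins. There is no depth.
- ctrl.sign_off(): hands the job in; it is judged then, once.
The state is a dict: "t": time; "joint_positions": joint angles; "dq": joint speeds; "effort": joint torques, N m; "ee_pos": TCP position; "ee_rot": TCP orientation; "contact_force": force on the tool from outside, world axes, zero at the start; "ft_torque": the same for the moment, N m; "gripper_width": opening from 0.0 (shut) to 1.0 (fully open); "grip_force": force on a finger pad.
Only numpy, scipy, OpenCV 4.12 (cv2) and the standard library are available. Lean on these libraries where they do the work, as an engineer would, in place of code of your own. Each camera call takes 0.05 s, during which the arm holds its last target. There are 200 camera calls.

### The job

Lock the filling pump's cover: take the flat driver out of its tool block, seat its blade in the slotted fastener on the pump's cover, push the fastener down against its spring and, keeping the blade seated and pushed, turn it clockwise until the slot lies straight across the pump, then let it spring back up so that it is locked. Touch the pump with the driver only, never let push and twist together load the blade with more than 25 N, and leave the bottles and the beaker alone. Then put the driver back in its hole in the block, fully home, and let go.

Things in the scene. Friction and masses are not known exactly. Their poses are not given: they have to be found in the camera images.
- driver_grip (a point): stubby flat driver, 125 mm long, 90 g, upright, blade down, in the middle hole of the tool block. This point is the centre of its black rectangular handle (26 mm along its x, 20 mm along its y, 70 mm tall), 90 mm above the blade's tip; z up along the driver. Below the handle: 45 mm of 12 mm round shank, then a flat blade 10 mm long, 12 mm wide along x, 2.2 mm thick along y
- driver_tip (a point): middle of the lower edge of the driver's blade; same axes as driver_grip. Blade and fastener are smooth oiled steel. The load on the blade counts the push and both forces of the twist added up (0.02 N m of twist adds some 4 N), and must stay under 25 N
- socket (a point): centre of the mouth of the middle hole in the top of the fixed grey tool block (50 mm along its x, 100 mm along its y; top at world height 62 mm). The hole is round, 16 mm wide, 57 mm deep; the shank hangs in it and the handle's underside rests on the top (driver_tip is then 55 mm below this point: fully home). The two narrower 9 mm holes stay empty
- fastener (a point): nominal centre of the slot's floor in the pump's fastener, 78 mm above the bench, axes as the pump's. The fastener floats with its dark 38 mm collar: the true centre is up to 3 mm off along the pump's x, 3 mm along its y and 4 mm in height (gasket), anew each time and unmeasured: find the slot by feel or eye. Side forces above 3 N shift the collar; its height does not give
- head_top (a point): nominal centre of the top of the slotted steel fastener head, released, 4 mm above 'fastener', off by the same unmeasured amounts. The head is a 22 mm disc, 8 mm high; a straight slot runs right across its top, 3.8 mm wide, 4 mm deep. Slot direction = the pump's x axis turned clockwise (from above) by joint stud
- pump: fixed white bench filling pump with a metal cover, 170 mm along its x, 150 mm along its y (a nozzle reaches 107 mm on +y), 68 mm high; its origin is on the bench directly under the fastener's nominal axis. Four small round screw buttons 3 mm high lie near the cover's corners, the slotted fastener stands in the middle
- stud (a joint): turn of the fastener, rad, growing clockwise from above; starts at 0.1 to 0.45 (unlocked); at 1.57 the slot lies straight across, along the pump's y; hard stop at 1.75. Friction 0.02 N m. From about 0.7 to 1.4 a hidden key meets a lug unless the head is pushed down more than 2.5 mm; from 1.42 to 1.75 it can spring up, locked, and cannot turn back. The blade has up to 0.15 rad of play in the slot
- stud_press (a joint): how far the fastener head is pushed down against its collar, m: 0 released, bottoms at 0.0035. Spring: 3.6 N to start moving it, 6.8 N at 2.7 mm, 8 N at the bottom. Let go under the lug it stays down at about 2.5 mm: not locked
- amber_bottle: bystander: amber bottle, 84 mm wide, 170 mm high; origin at the middle of its foot
- spout_bottle: bystander: small white bottle with a conical spout, 38 mm wide, 117 mm high; origin at the middle of its foot
- beaker: bystander: glass beaker, 68 mm wide, 85 mm high; origin at the middle of its foot
- driver: the driver as a whole; origin at the blade's tip, axes as driver_grip
Mind the look-alikes: they are no part of the job. What is shaped like the part that bears socket but purple is not meant.

How it is judged:
On the way, in this order (a step that is already met when the one before it is completed fails the run):
1. the driver pushes the fastener head down against its spring, before it is turned to the lug (contact force between driver and pump above 2 N and horizontal distance between driver_tip and fastener below 0.012 m and value of joint stud_press above 0.002 m and value of joint stud below 0.65 rad), for 0.1 s.
2. the fastener is turned clockwise past the lug, with the driver on it (value of joint stud above 1.38 rad and horizontal distance between driver_tip and fastener below 0.012 m and contact force between driver and pump above 0.5 N), for 0.1 s.
At the end, for the whole second after the job is handed in: the fastener stands turned past 1.36 rad and has sprung up again (pushed down less than 1 mm); the driver stands in the block's middle hole, upright within 0.1 rad, fully home (within 3 mm of its resting depth), at rest and released (value of joint stud above 1.36 rad and value of joint stud_press below 0.001 m and horizontal distance between driver_grip and socket below 0.006 m and z of driver_tip in the frame of socket below -0.052 m and angle between driver_grip's own z axis and vertical below 0.1 rad and linear speed of driver below 0.02 m/s); the robot touches nothing.
It fails at once if the driver loads the pump or its fastener with more than 25 N (push and twist forces added) (contact force between driver and pump above 25 N).
It fails at once if the gripper or arm touches the pump or its fastener (contact force between any of the fingers, the arm and pump above 0.5 N).
It fails at once if a bottle or the beaker is moved by more than 20 mm or tipped (distance of any of amber_bottle, spout_bottle, beaker from where it was at the start of the episode above 0.02 m or angle between any of amber_bottle, spout_bottle, beaker's own z axis and vertical above 0.3 rad).
It also fails if it takes over 72 s, if anything falls off the work surface, if the arm or the gripper's body presses on something with over 40 N, if the wrist force passes 120 N, or if a joint passes its speed limit or range.

## Working session

There is one attempt and no reset: what is moved stays moved. The work goes in short steps, Python scripts to look and compute and a tool call to move; the robot and the scene stay as the last step left them, time stands still between calls to the robot, and variables do not carry over. Pictures are saved under pics/ and viewed, at most 10 in all, crops included, and the job is handed in when it is done.

Besides the shell and the picture viewer there is one more tool, called after "Request:" as name([rows], argument=value, ...), one row to a line, values as JSON. drive_tool: Moves the arm, as the interface text tells. Its arguments: {"type":"object","properties":{"steps":{"type":"array","items":{"type":"array"}},"squeeze":{"type":"number"}},"required":["steps"]}

```bash
mkdir -p pics; python3 - <<'E'
from bench import ctrl
import cv2,numpy as np,pickle
s=ctrl.get_state();print({k:np.round(v,4) for k,v in s.items()},ctrl.tip_reach)
d={}
for n in("side","top"):
    g=ctrl.grab_frame(n);d[n]=g;cv2.imwrite(f"pics/{n}0.png",g["frame"][:,:,::-1]);print(n,g["K"].tolist(),g["dist_coeffs"],np.round(g["extrinsics"],4).tolist())
pickle.dump(d,open("d0.pkl","wb"))
E
```

```text
{'t': np.float64(0.0), 'joint_positions': array([-1.401 ,  0.3992,  0.045 ,  1.5379, -0.0187,  1.2069, -0.0507]), 'dq': array([-0.0013, -0.0026,  0.001 ,  0.0014,  0.0012,  0.0002, -0.001 ]), 'effort': array([ 0.00000e+00, -4.75122e+01,  1.36460e+00, -2.54222e+01,
        1.15000e-02,  9.50000e-03,  0.00000e+00]), 'ee_pos': array([0.1724, 0.626 , 0.216 ]), 'ee_rot': array([ 1.339e-01,  9.910e-01, -1.000e-03, -1.000e-04]), 'contact_force': array([0.4264, 0.2236, 0.005 ]), 'ft_torque': array([0.0006, 0.0095, 0.011 ]), 'grip_force': np.float64(0.0), 'gripper_width': np.float64(0.9969)} 0.008
side [[500.8573752207566, 0.0, 321.62677622138335], [0.0, 500.8573752207566, 245.9536179132154], [0.0, 0.0, 1.0]] [-0.1170844  0.         0.         0.         0.       ] [[0.9394, -0.3427, 0.0116, -0.4882], [-0.2549, -0.7203, -0.6452, 0.1917], [0.2295, 0.6031, -0.764, 1.1233], [0.0, 0.0, 0.0, 1.0]]
top [[479.0461041667895, 0.0, 324.47652599993796], [0.0, 479.0461041667895, 248.565620490937], [0.0, 0.0, 1.0]] [0.02999006 0.         0.         0.         0.        ] [[0.0087, -0.9999, 0.0084, -0.0083], [-0.9991, -0.009, -0.0424, 0.5384], [0.0425, -0.008, -0.9991, 1.3728], [0.0, 0.0, 0.0, 1.0]]
```

View pics/side0.png

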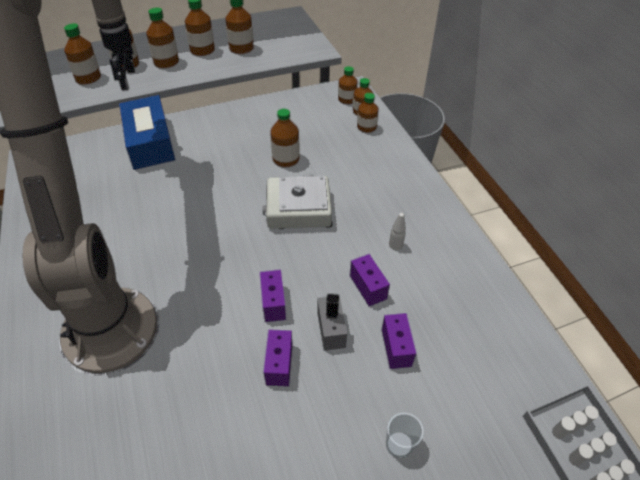

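View pics/top0.png

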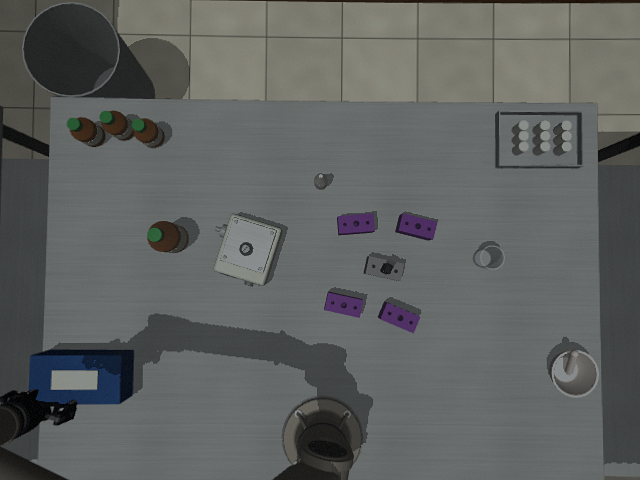

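```bash
cat > h.py <<'E'
import cv2,numpy as np,pickle
def ray(g,uv):
    p=cv2.undistortPoints(np.array([[uv]],float),g["K"],g["dist_coeffs"])[0,0]
    E=g["extrinsics"];R=E[:3,:3];t=E[:3,3]
    return -R.T@t, R.T@np.array([p[0],p[1],1])
def onz(g,uv,z):
    c,d=ray(g,uv);return c+d*(z-c[2])/d[2]
def proj(g,P):
    E=g["extrinsics"];return cv2.projectPoints(np.array([P],float),cv2.Rodrigues(E[:3,:3])[0],E[:3,3],g["K"],g["dist_coeffs"])[0][0,0]
def tri(gs,uvs):
    A=np.zeros((3,3));b=np.zeros(3)
    for g,uv in zip(gs,uvs):
        c,d=ray(g,uv);d/=np.linalg.norm(d);M=np.eye(3)-np.outer(d,d);A+=M;b+=M@c
    return np.linalg.solve(A,b)
E
python3 - <<'E'
from h import *
d=pickle.load(open("d0.pkl","rb"))
a=d["top"]["frame"];b=d["side"]["frame"]
def c(im,x,y,w,h,s):return cv2.resize(im[y:y+h,x:x+w],None,fx=s,fy=s,interpolation=cv2.INTER_CUBIC)
L=c(a,205,200,90,95,4);R=c(a,360,245,50,40,8)[:320,:400]
L2=c(b,255,165,90,75,4);R2=c(b,310,285,50,70,5)
im=np.zeros((380+300,800,3),np.uint8)
im=np.zeros((600,800,3),np.uint8)
L=c(a,208,206,80,86,4)[:344];im[:344,:320]=L
im[:320,400:800]=R
im[345:600,:320]=c(b,260,170,80,63,4)[:255,:320]; im[325:600,400:650]=c(b,310,293,50,55,5)[:275,:250]
cv2.imwrite("pics/crop1.png",im[:,:,::-1])
E
```

```text
Traceback (most recent call last):
ValueError: could not broadcast input array from shape (252,320,3) into shape (255,320,3)
```

```bash
python3 - <<'E'
from h import *
d=pickle.load(open("d0.pkl","rb"))
a=d["top"]["frame"];b=d["side"]["frame"]
def c(im,x,y,w,h,s):return cv2.resize(im[y:y+h,x:x+w],None,fx=s,fy=s,interpolation=cv2.INTER_CUBIC)
im=np.zeros((600,800,3),np.uint8)
im[:344,:320]=c(a,208,206,80,86,4)
im[:320,400:800]=c(a,360,245,50,40,8)
im[345:597,:320]=c(b,260,170,80,63,4); im[325:600,400:650]=c(b,310,293,50,55,5)
cv2.imwrite("pics/crop1.png",im[:,:,::-1])
E
```

```text
(no output)
```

View pics/crop1.png

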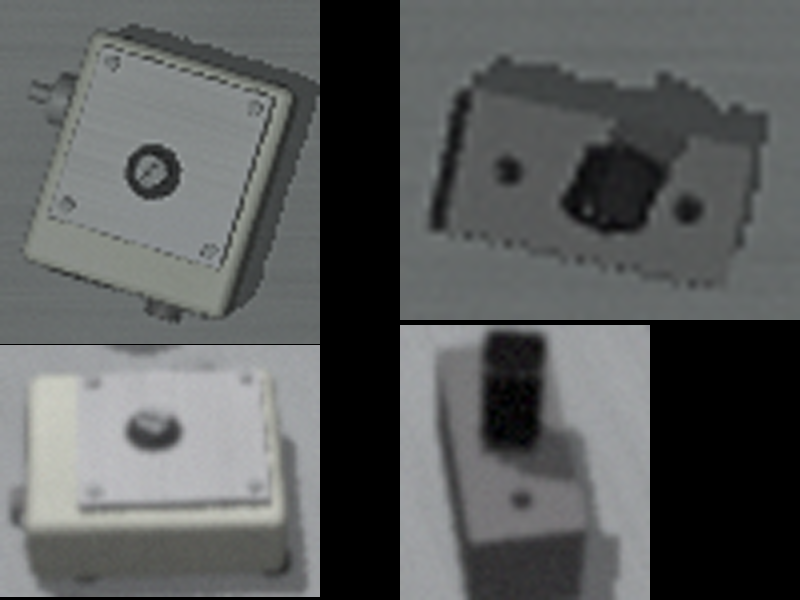

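```bash
python3 - <<'E'
from h import *
d=pickle.load(open("d0.pkl","rb"));T=d["top"];S=d["side"]
sc=[np.array(p)/4+[208-.375,206-.375] for p in[(112,62),(256,107),(210,251),(67,205)]]
P=np.array([onz(T,p,0.07) for p in sc]);print(np.round(P,4))
print("cen",P.mean(0)); e=(P[0]-P[3]+P[1]-P[2]);print("pump yaw deg",np.degrees(np.arctan2(e[1],e[0])))
e2=(P[0]-P[1]+P[3]-P[2]);print("y dir-90",np.degrees(np.arctan2(e2[1],e2[0]))-90)
# collar dark blobs
def blob(g,x,y,w,h,thr):
    gr=cv2.cvtColor(g["frame"],cv2.COLOR_RGB2GRAY)[y:y+h,x:x+w]
    m=(gr<thr).astype(np.uint8);c,_=cv2.findContours(m,cv2.RETR_EXTERNAL,cv2.CHAIN_APPROX_NONE)
    c=max(c,key=cv2.contourArea);return cv2.fitEllipse(c),c,gr,m
for n,g,b in(("top",T,(235,235,24,26)),("side",S,(285,178,30,24))):
    e,c,gr,m=blob(g,*b,95 if n=="top" else 110);uv=np.array(e[0])+b[:2];print(n,uv,e[1],e[2]);print(onz(g,uv,.074))
    print(gr[4:-4,2:-2] if n=="top" else "")
# handle
for n,g,b in(("top",T,(375,255,25,25)),("side",S,(318,288,30,36))):
    gr=cv2.cvtColor(g["frame"],cv2.COLOR_RGB2GRAY)[b[1]:b[1]+b[3],b[0]:b[0]+b[2]]
    print(n);print(gr)
E
```

```text
[[0.6097 0.2434 0.07  ]
 [0.5795 0.1436 0.07  ]
 [0.4796 0.1739 0.07  ]
 [0.5105 0.2727 0.07  ]]
cen [0.54482428 0.20836212 0.07      ]
pump yaw deg -16.677741373204576
y dir-90 -17.100585029131054
top [245.76846123 248.51305771] (13.084813117980957, 13.28665542602539) 13.600726127624512
[0.53394445 0.21360135 0.074     ]
[[140 140 138 139 137 136 136 136 135 136 135 135 138 135 135 135 134 133
  134 136]
 [134 136 137 138 139 139 139 138 137 135 138 136 137 136 139 139 137 136
  136 137]
 [135 134 135 135 136 137 142 144 145 146 143 140 137 138 136 134 137 137
  137 135]
 [137 137 137 137 138 137 101  70  65  60  59  86 147 144 140 138 138 139
  136 138]
 [138 138 137 141 140  91  49  46  46  48  50  51  68  87 144 140 139 139
  137 138]
 [135 137 140 139  70  51  46  47  63  32  34  36  48  51  66 140 137 136
  137 138]
 [139 137 136  69  44  49  88 125 126 122  64  51  49  51  57 144 138 135
  136 135]
 [139 142 139  46  47  71 125 124 124 110 117  85  37  39  50  77 144 136
  138 137]
 [137 139 118  43  46  97 125 123 107  62  92 118  72  37  50  50 148 141
  138 138]
 [137 134  
[... 3008 characters left out ...]
 91  90  89  91  89  89  89  90  90  91  88  90  89
   89  91  89  91  89  90  89]
 [105  83  83  79  73  90  90  88  89  89  89  89  91  87  89  90  89  88
   86  87  90  88  90  89  88]
 [104 103 105 103 103  81  99  64  92  75  90  89  89  90  89  87  89  88
   89  88  88  89  90  90  87]
 [104 104 104 105 104 102 106 102 104 104  82 102  63  90  73  88  91  88
   91  88  89  89  89  88  91]
 [105 106 104 104 105 104 104 104 105 105 102 108 100 104 103  82  81  77
   74  88  90  91  88  91  87]]
side
[[159 158 157 ... 155 159 159]
 [157 161 160 ... 158 156 160]
 [160 159 159 ... 158 160 160]
 ...
 [118  79  67 ...  95 100 117]
 [125  87  67 ...  95  99 114]
 [136  95  67 ...  92  99 113]]
```

```bash
python3 - <<'E'
from h import *
d=pickle.load(open("d0.pkl","rb"));T=d["top"];S=d["side"]
def up(g,x,y,w,h,s=8):
    gr=cv2.cvtColor(g["frame"],cv2.COLOR_RGB2GRAY)[y:y+h,x:x+w];return cv2.resize(gr,None,fx=s,fy=s,interpolation=cv2.INTER_CUBIC)
def toimg(p,x,y,s=8): return (np.array(p)+.5)/s-.5+[x,y]
# head: bright region inside collar
u=up(T,238,238,15,20);m=np.zeros_like(u)
cm=(u>78).astype(np.uint8)
u=up(T,235,235,24,26);cm=(u<80).astype(np.uint8)
cs,_=cv2.findContours(cm,cv2.RETR_EXTERNAL,cv2.CHAIN_APPROX_NONE);c=max(cs,key=cv2.contourArea)
e=cv2.fitEllipse(c);print("collar",toimg(e[0],235,235),np.array(e[1])/8)
f=np.zeros_like(u);cv2.drawContours(f,[c],-1,1,-1)
b=((u>82)&(cv2.erode(f,np.ones((9,9)))>0)).astype(np.uint8)
b=cv2.morphologyEx(b,cv2.MORPH_CLOSE,cv2.getStructuringElement(2,(25,25)))
cs,_=cv2.findContours(b,cv2.RETR_EXTERNAL,cv2.CHAIN_APPROX_NONE);c=max(cs,key=cv2.contourArea);e=cv2.fitEllipse(c)
uh=toimg(e[0],235,235);print("head",uh,np.array(e[1])/8,onz(T,uh,.082))
m=np.zeros_like(u);cv2.circle(m,tuple(int(round(v)) for v in e[0]),22,1,-1)
w=np.clip(112-u.astype(float),0,None)*m;ys,xs=np.nonzero(w);ww=w[ys,xs]
mu=np.array([np.average(xs,weights=ww),np.average(ys,weights=ww)])
C=np.cov(np.array([xs,ys]),aweights=ww);l,V=np.linalg.eigh(C);v=V[:,1];print("slot",l,v,toimg(mu,235,235))
q=[onz(T,toimg(mu+k*v*20,235,235),.082) for k in(1,-1)];dd=q[0]-q[1];print("slot yaw",np.degrees(np.arctan2(dd[1],dd[0]))%180-180,"ctr",(q[0]+q[1])/2)
# side head
us=up(S,285,178,30,24);b=(us>125).astype(np.uint8)
print(cv2.cvtColor(S["frame"],cv2.COLOR_RGB2GRAY)[184:198,289:308])
# handle top
u=up(T,375,255,25,25);b=((u>27)).astype(np.uint8)
sil=cv2.morphologyEx((u<52).astype(np.uint8),cv2.MORPH_OPEN,np.ones((9,9)))
cs,_=cv2.findContours(sil,cv2.RETR_EXTERNAL,cv2.CHAIN_APPROX_NONE);c=min(cs,key=lambda c:np.linalg.norm(c.mean((0,1))-[100,108]))
f=np.zeros_like(u);cv2.drawContours(f,[c],-1,1,-1)
u3=cv2.GaussianBlur(u,(9,9),0)
b=((u3>27)&(cv2.erode(f,np.ones((5,5)))>0)).astype(np.uint8);b=cv2.morphologyEx(b,cv2.MORPH_OPEN,np.ones((17,17)))
cs,_=cv2.findContours(b,cv2.RETR_EXTERNAL,cv2.CHAIN_APPROX_NONE);c=max(cs,key=cv2.contourArea)
r=cv2.minAreaRect(c);print("handle",toimg(r[0],375,255),np.array(r[1])/8,r[2],onz(T,toimg(r[0],375,255),.132))
a=r[2];box=[onz(T,toimg(p,375,255),.132) for p in cv2.boxPoints(r)]
for i in range(2):
    e=box[i+1]-box[i];print("edge",np.linalg.norm(e),np.degrees(np.arctan2(e[1],e[0]))%180)
# block holes: small ones
for p in[(360+507/8-.5,245+171/8-.5),(360+687/8-.5,245+209/8-.5)]: print("hole",onz(T,p,.062))
E
```

```text
collar [245.81508636 248.531353  ] [13.3386116  13.41434193]
head [245.08678818 248.38614464] [7.57465315 7.89306974] [0.53394613 0.21421754 0.082     ]
slot [ 11.15673586 142.14973124] [-0.71057893  0.7036175 ] [244.99226064 248.14542966]
slot yaw -44.461449833273974 ctr [0.53460408 0.2144845  0.082     ]
[[185 187 186 181 184 183 180 181 182 181 182 184 183 183 184 186 186 184
  181]
 [185 182 185 185 185 180 172 173 172 171 178 178 178 179 181 181 187 185
  181]
 [186 185 183 183 175 163 154 153 157 156 163 167 171 171 172 181 184 182
  186]
 [188 187 182 169 154 140 128 126 134 136 145 155 154 147 152 171 181 185
  183]
 [188 181 175 143 118 128 129 126 121 120 129 136 132 116 116 148 176 185
  183]
 [185 180 158 116  91 117 136 141 137 137 133 123 109  84  85 122 162 181
  179]
 [187 176 141  98  76  93 111 124 132 142 142 121 101  74  69  94 140 173
  181]
 [189 174 132  84  67  73  77  91 107 123 122  99  75  60  64  82 129 167
  181]
 [186 174 134  85  65  63  69  66  76  83  84  66  57  57  61  86 136 172
  182]
 [185 179 149 107  77  67  64  65  64  62  56  58  54  57  67 102 149 177
  183]
 [186 184 170 139 102  79  70  65  59  60  57  56  63  74  95 137 167 180
  182]
 [187 187 184 168 142 115  92  85  78  78  77  84  95 116 142 163 177 184
  182]
 [187 188 187 183 174 157 142 134 125 119 130 136 143 157 173 182 183 185
  184]
 [185 185 189 188 185 180 172 175 166 165 170 173 177 179 181 183 183 185
  183]]
handle [387.5  268.25] [7.375 5.625] 90.0 [ 0.48288578 -0.16909774  0.132     ]
edge 0.014825780717673553 90.51631975320024
edge 0.019411718791711857 0.14354459489803162
hole [ 0.49055951 -0.2772214   0.062     ]
hole [ 0.47794418 -0.33967269  0.062     ]
```

```bash
cat >> h.py <<'E'
from scipy.spatial.transform import Rotation as Ro
def delta(s,target,pos=None,q=None):
    R=Ro.from_quat(s["ee_rot"] if q is None else q).as_matrix();p=s["ee_pos"] if pos is None else pos
    return np.round(R.T@(np.array(target)-p)*1000,1)
def info(s):
    R=Ro.from_quat(s["ee_rot"]).as_matrix()
    print("t",round(float(s["t"]),2),"p",np.round(s["ee_pos"]*1000,1),"ty yaw",round(float(np.degrees(np.arctan2(R[1,1],R[0,1]))),2),"tilt",np.round(R[:2,2],4),"F",np.round(s["contact_force"],2),"M",np.round(s["ft_torque"],3),"w",round(float(s["gripper_width"])*85,1),"gf",round(float(s["grip_force"]),1),"q",np.round(s["joint_positions"],2))
E
python3 - <<'E'
from h import *
from bench import ctrl
d=pickle.load(open("d0.pkl","rb"));T=d["top"];s=ctrl.get_state()
h=[onz(T,p,.062) for p in[(373.0,265.9),(395.4,270.6)]];c=(h[0]+h[1])/2;print(h,c)
print(proj(T,[c[0],c[1],.132]),proj(d["side"],[c[0],c[1],.132]))
print(delta(s,[c[0],c[1],.2]));info(s)
# handle: hough-ish edges of silhouette
u=cv2.cvtColor(T["frame"],cv2.COLOR_RGB2GRAY)[255:280,375:400];u=cv2.resize(u,None,fx=8,fy=8,interpolation=cv2.INTER_CUBIC)
m=cv2.morphologyEx((u<56).astype(np.uint8),cv2.MORPH_OPEN,np.ones((25,25)))
cs,_=cv2.findContours(m,cv2.RETR_EXTERNAL,cv2.CHAIN_APPROX_NONE);k=max(cs,key=cv2.contourArea)
hp=cv2.approxPolyDP(k,8,True)[:,0]/8+[375,255];print(hp)
E
```

```text
[array([ 0.48923395, -0.13853738,  0.062     ]), array([ 0.47673759, -0.20086861,  0.062     ])] [ 0.48298577 -0.169703    0.062     ]
[387.72982643 268.21408617] [333.84968795 297.2276385 ]
[-510.7 -684.8   17.3]
t 0.1 p [172.4 626.1 216.1] ty yaw 74.61 tilt [-0.0004 -0.0017] F [ 0.28 -1.08 -0.91] M [ 0.    -0.038  0.016] w 84.8 gf 0.0 q [-1.4   0.4   0.05  1.54 -0.02  1.21 -0.05]
[[383.625 263.25 ]
 [381.625 270.625]
 [383.875 270.875]
 [384.75  273.875]
 [389.75  273.75 ]
 [392.875 268.   ]
 [392.875 265.   ]
 [389.25  263.   ]]
```

Request:
drive_tool([
  [[-442,-372,10],12,0],
  [[-442,-372,10],12,0],
  [[-442,-372,10],12,0],
  [[-442,-372,10],12,0],
  [[-442,-372,10],12,0],
])

```text
t: 0.72
ee_pos: [0.3505, 0.3672, 0.2114]
ee_rot: [0.237, 0.972, 0.0, -0.0]
contact_force: [1.0, 1.1, 0.4]
gripper_width: 1.0
grip_force: 0.0
```

Request:
drive_tool([
  [[-365,-416,15],0,0],
  [[-365,-416,15],0,0],
  [[-365,-416,15],0,0],
  [[-365,-416,15],0,0],
  [[-365,-416,15],0,0],
])

```text
t: 1.35
ee_pos: [0.4245, 0.064, 0.203]
ee_rot: [0.237, 0.972, 0.0, 0.0]
contact_force: [1.2, -0.1, 0.7]
gripper_width: 0.998
grip_force: 0.0
```

```bash
python3 - <<'E'
from h import *
from bench import ctrl
s=ctrl.get_state();info(s);print(delta(s,[.483,-.1697,.19]))
E
```

```text
t 1.35 p [424.5  64.  203. ] ty yaw 62.62 tilt [0.0004 0.0007] F [ 1.23 -0.06  0.67] M [-0.003 -0.034 -0.019] w 84.8 gf 0.0 q [-0.76  0.    0.51  2.06 -0.    1.08  0.85]
[-159.4 -180.6   12.9]
```

Request:
drive_tool([
  [[-159,-180,13],3,0],
  [[-159,-180,13],3,0],
  [[-159,-180,13],3,0],
  [[-159,-180,13],3,0],
  [[-159,-180,13],3,0],
])

```text
t: 1.98
ee_pos: [0.4821, -0.172, 0.1899]
ee_rot: [0.266, 0.964, -0.002, 0.0]
contact_force: [0.1, 0.5, -0.7]
gripper_width: 1.001
grip_force: 0.0
```

```bash
python3 - <<'E'
from h import *
from bench import ctrl
S=ctrl.grab_frame("side");T=ctrl.grab_frame("top")
s=ctrl.get_state();info(s);print(delta(s,[.483,-.1697,.086]))
def c(im,x,y,w,h,s):return cv2.resize(im[y:y+h,x:x+w],None,fx=s,fy=s,interpolation=cv2.INTER_CUBIC)
im=np.hstack([c(S["frame"],290,230,80,120,5),c(T["frame"],345,225,80,120,5)])
cv2.imwrite("pics/pre.png",im[:,:,::-1])
E
```

```text
t 2.08 p [ 482.3 -167.   189.6] ty yaw 59.53 tilt [-0.0014  0.0005] F [-0.24  0.6   0.61] M [-0.004 -0.013 -0.024] w 85.3 gf 0.0 q [-0.4   0.22  0.75  1.91 -0.17  1.07  1.46]
[ -2.1  -2.  103.6]
```

View pics/pre.png

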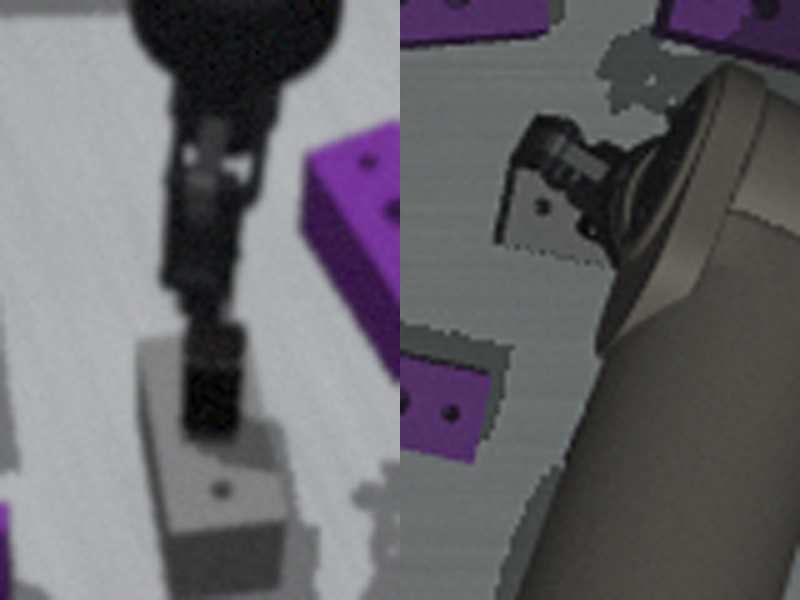

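Request:
drive_tool([
  [[-2,-2,52],0,0],
  [[-2,-2,103],0,0],
  [[-2,-2,103],0,0],
  [[-2,-2,103],0,140],
  [[-2,-2,103],0,255],
], squeeze=60)

```text
t: 2.7
ee_pos: [0.4855, -0.1697, 0.0893]
ee_rot: [0.262, 0.965, 0.001, 0.002]
contact_force: [-0.3, -0.9, 0.7]
gripper_width: 0.603
grip_force: 0.0
```

Request:
drive_tool([
  [[0,0,0],0,255],
  [[0,0,0],0,255],
  [[0,0,0],0,255],
  [[0,0,0],0,255],
])

```text
t: 3.2
ee_pos: [0.4845, -0.1699, 0.0883]
ee_rot: [0.262, 0.965, 0.0, 0.001]
contact_force: [-0.2, 1.1, 6.3]
gripper_width: 0.222
grip_force: 58.9
```

```bash
python3 - <<'E'
from h import *
from bench import ctrl
s=ctrl.get_state();info(s)
E
```

```text
t 3.2 p [ 484.5 -169.9   88.3] ty yaw 59.59 tilt [0.0019 0.0004] F [-0.18  1.1   6.3 ] M [ 0.22   0.17  -0.008] w 18.9 gf 58.9 q [-0.31  0.37  0.69  2.01 -0.31  0.86  1.59]
```

Request:
drive_tool([
  [[0,0,-30],0,255],
  [[0,0,-75],0,255],
  [[0,0,-125],0,255],
  [[0,0,-125],0,255],
])

```text
t: 3.7
ee_pos: [0.4862, -0.1709, 0.2159]
ee_rot: [0.262, 0.965, 0.001, 0.004]
contact_force: [-0.4, 0.4, -1.9]
gripper_width: 0.225
grip_force: 59.3
```

```bash
python3 - <<'E'
from h import *
from bench import ctrl
s=ctrl.get_state();info(s);print(delta(s,[.534,.214,.213]))
S=ctrl.grab_frame("side")
def c(im,x,y,w,h,s):return cv2.resize(im[y:y+h,x:x+w],None,fx=s,fy=s,interpolation=cv2.INTER_CUBIC)
cv2.imwrite("pics/lift.png",c(S["frame"],290,200,80,120,5)[:,:,::-1])
E
```

```text
t 3.7 p [ 486.2 -170.9  215.9] ty yaw 59.59 tilt [ 0.0083 -0.0005] F [-0.35  0.4  -1.92] M [-0.025 -0.026 -0.032] w 19.1 gf 59.3 q [-0.42  0.2   0.77  1.88 -0.16  1.12  1.46]
[153.6 356.1   3.1]
```

View pics/lift.png

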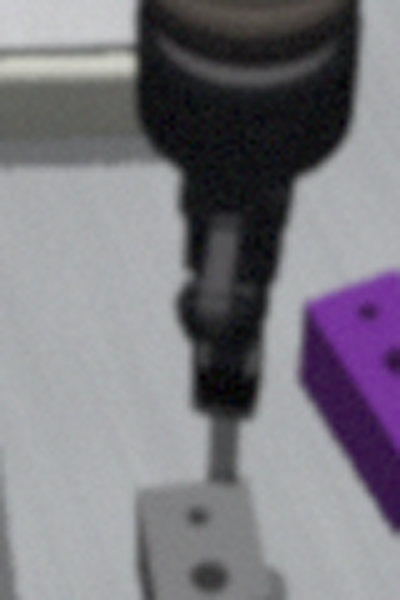

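Request:
drive_tool([
  [[154,356,0],14,255],
  [[154,356,0],14,255],
  [[154,356,0],14,255],
  [[154,356,0],14,255],
  [[154,356,0],14,255],
])

```text
t: 4.38
ee_pos: [0.5193, 0.1324, 0.2103]
ee_rot: [0.378, 0.926, -0.001, -0.001]
contact_force: [1.6, 0.2, -1.5]
gripper_width: 0.223
grip_force: 59.2
```

```bash
python3 - <<'E'
from h import *
from bench import ctrl
s=ctrl.get_state();info(s);print(delta(s,[.534,.214,.213]))
E
```

```text
t 4.38 p [519.3 132.4 210.3] ty yaw 45.6 tilt [-0.0028 -0.0009] F [ 1.62  0.18 -1.49] M [-0.043 -0.08  -0.006] w 18.9 gf 59.2 q [-0.87  0.24  0.63  1.83 -0.16  1.13  0.62]
[46.6 68.6 -2.8]
```

Request:
drive_tool([
  [[46,68,0],0,255],
  [[46,68,0],0,255],
  [[46,68,25],0,255],
  [[46,68,25],0,255],
  [[46,68,25],0,255],
])

```text
t: 5.0
ee_pos: [0.5353, 0.2101, 0.187]
ee_rot: [0.379, 0.926, -0.0, -0.0]
contact_force: [0.2, -0.1, 0.3]
gripper_width: 0.219
grip_force: 59.2
```

```bash
python3 - <<'E'
from h import *
from bench import ctrl
S=ctrl.grab_frame("side");T=ctrl.grab_frame("top")
s=ctrl.get_state();info(s)
pickle.dump((S,T),open("d1.pkl","wb"))
p=s["ee_pos"];tip=[p[0],p[1],p[2]-.0813];print("tip exp",tip,proj(S,tip),proj(T,tip),"head",proj(S,[.534,.214,.082]),proj(T,[.534,.214,.082]))
def c(im,x,y,w,h,s):return cv2.resize(im[y:y+h,x:x+w],None,fx=s,fy=s,interpolation=cv2.INTER_CUBIC)
im=np.hstack([c(S["frame"],270,140,50,75,8),c(T["frame"],210,205,80,120,5)])
cv2.imwrite("pics/abv.png",im[:,:,::-1])
E
```

```text
t 5.1 p [535.8 210.7 187.9] ty yaw 45.52 tilt [0.001  0.0006] F [-0.02 -1.33 -1.34] M [-0.048  0.036  0.006] w 18.9 gf 59.2 q [-0.92  0.34  0.59  1.77 -0.21  1.1   0.53]
tip exp [np.float64(0.5358498158487348), np.float64(0.210683537824945), np.float64(0.10655159475035487)] [300.0324255  181.98295156] [244.97931142 247.29873396] head [299.15630524 188.25687945] [245.1668331  248.36719496]
```

View pics/abv.png

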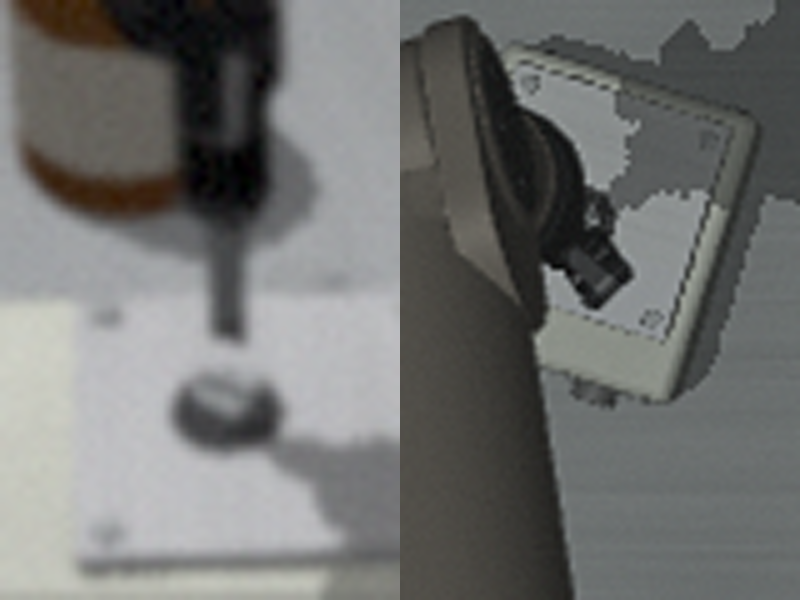

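Request:
drive_tool([
  [[3,1.5,8],0,255],
  [[3,1.5,17],0,255],
  [[3,1.5,17],0,255],
  [[3,1.5,17],0,255],
])

```text
t: 5.6
ee_pos: [0.5343, 0.2145, 0.1701]
ee_rot: [0.378, 0.926, -0.0, 0.0]
contact_force: [0.4, -0.2, -0.9]
gripper_width: 0.225
grip_force: 59.2
```

```bash
cat >> h.py <<'E'
def avg(n=4):
    from bench import ctrl
    A=[]
    for i in range(n):
        ctrl.grab_frame("side");s=ctrl.get_state();A.append(np.r_[s["ee_pos"]*1000,s["contact_force"],s["ft_torque"]*100])
    A=np.array(A);print("p",np.round(A.mean(0)[:3],2),"tipz",round(A.mean(0)[2]-81.3,2),"F",np.round(A.mean(0)[3:6],2),"M*100",np.round(A.mean(0)[6:],1),"sd",np.round(A.std(0),2));info(s);return A.mean(0)
E
python3 -c "
from h import *
a=avg(6)"
```

```text
p [534.44 214.6  170.37] tipz 89.07 F [-0.02 -0.45 -1.22] M*100 [-0.3  1.6  0.9] sd [0.03 0.02 0.04 0.34 0.56 0.44 1.68 3.7  2.65]
t 5.9 p [534.4 214.6 170.3] ty yaw 45.6 tilt [0.0004 0.0003] F [ 0.04 -1.45 -0.87] M [-0.001  0.078  0.001] w 18.8 gf 59.2 q [-0.92  0.35  0.58  1.79 -0.22  1.07  0.54]
```

Request:
drive_tool([
  [[0,0,1],0,255],
  [[0,0,2],0,255],
  [[0,0,3],0,255],
  [[0,0,3],0,255],
])

```text
t: 6.4
ee_pos: [0.5341, 0.2146, 0.167]
ee_rot: [0.378, 0.926, -0.0, -0.0]
contact_force: [-0.3, -0.0, -0.5]
gripper_width: 0.221
grip_force: 59.2
```

Request:
drive_tool([
  [[0,0,1],0,255],
  [[0,0,2],0,255],
  [[0,0,2],0,255],
])

```text
t: 6.78
ee_pos: [0.5341, 0.2146, 0.165]
ee_rot: [0.378, 0.926, -0.0, -0.0]
contact_force: [-0.2, -0.9, -1.4]
gripper_width: 0.225
grip_force: 59.2
```

Request:
drive_tool([
  [[0,0,1],0,255],
  [[0,0,1],0,255],
  [[0,0,1],0,255],
])

```text
t: 7.15
ee_pos: [0.5343, 0.2146, 0.1641]
ee_rot: [0.378, 0.926, 0.0, 0.0]
contact_force: [-0.8, 0.7, -0.5]
gripper_width: 0.221
grip_force: 59.2
```

Request:
drive_tool([
  [[0,0,1],0,255],
  [[0,0,1],0,255],
  [[0,0,1],0,255],
])

```text
t: 7.52
ee_pos: [0.5342, 0.2146, 0.1631]
ee_rot: [0.378, 0.926, 0.0, -0.0]
contact_force: [0.6, -0.5, -0.9]
gripper_width: 0.225
grip_force: 59.2
```

Request:
drive_tool([
  [[0,0,1],0,255],
  [[0,0,1],0,255],
  [[0,0,1],0,255],
])

```text
t: 7.9
ee_pos: [0.5342, 0.2146, 0.1621]
ee_rot: [0.378, 0.926, 0.0, -0.0]
contact_force: [0.3, 0.1, -0.6]
gripper_width: 0.228
grip_force: 59.2
```

Request:
drive_tool([
  [[0,0,1],0,255],
  [[0,0,1],0,255],
  [[0,0,1],0,255],
])

```text
t: 8.28
ee_pos: [0.5343, 0.2146, 0.1611]
ee_rot: [0.378, 0.926, 0.0, 0.0]
contact_force: [-1.1, -0.2, -1.0]
gripper_width: 0.226
grip_force: 59.2
```

Request:
drive_tool([
  [[0,0,1],0,255],
  [[0,0,1],0,255],
  [[0,0,1],0,255],
])

```text
t: 8.65
ee_pos: [0.5342, 0.2146, 0.1601]
ee_rot: [0.378, 0.926, 0.0, -0.0]
contact_force: [-0.5, 0.7, -0.2]
gripper_width: 0.227
grip_force: 59.2
```

Request:
drive_tool([
  [[0,0,1],0,255],
  [[0,0,1],0,255],
  [[0,0,1],0,255],
])

```text
t: 9.02
ee_pos: [0.5342, 0.2146, 0.1591]
ee_rot: [0.378, 0.926, 0.0, -0.0]
contact_force: [-0.3, 0.3, -1.0]
gripper_width: 0.228
grip_force: 59.2
```

```bash
python3 - <<'E'
from h import *
from bench import ctrl
a=avg(3)
S=ctrl.grab_frame("side")
g=S["frame"][160:205,275:325];cv2.imwrite("pics/con.png",cv2.resize(g,None,fx=12,fy=12,interpolation=cv2.INTER_CUBIC)[:,:,::-1])
E
```

```text
p [534.24 214.62 159.15] tipz 77.85 F [ 0.67  0.54 -1.23] M*100 [-0.2  0.1 -3.1] sd [0.01 0.02 0.01 0.21 0.44 0.42 3.14 3.33 2.86]
t 9.18 p [534.2 214.6 159.1] ty yaw 45.61 tilt [0. 0.] F [ 0.9   1.16 -1.7 ] M [ 0.042 -0.045 -0.064] w 18.9 gf 59.2 q [-0.91  0.37  0.58  1.8  -0.23  1.04  0.54]
```

View pics/con.png

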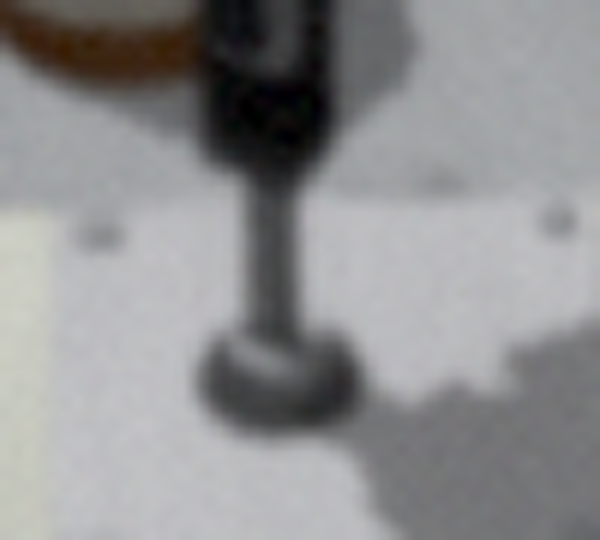

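Request:
drive_tool([
  [[0,0,1],0,255],
  [[0,0,1],0,255],
  [[0,0,1],0,255],
])

```text
t: 9.6
ee_pos: [0.5342, 0.2146, 0.1581]
ee_rot: [0.378, 0.926, 0.0, -0.0]
contact_force: [0.8, -0.4, -0.4]
gripper_width: 0.224
grip_force: 59.2
```

Request:
drive_tool([
  [[0,0,1],0,255],
  [[0,0,1],0,255],
  [[0,0,1],0,255],
])

```text
t: 9.98
ee_pos: [0.5345, 0.2147, 0.1575]
ee_rot: [0.378, 0.926, 0.0, 0.0]
contact_force: [-1.2, -0.6, 2.1]
gripper_width: 0.226
grip_force: 59.7
```

```bash
python3 - <<'E'
from h import *
a=avg(3)
E
```

```text
p [534.45 214.65 157.47] tipz 76.17 F [-0.66  0.11  2.71] M*100 [-9.8 19.7 -3.6] sd [0.01 0.01 0.03 0.28 0.13 0.07 3.57 1.79 1.65]
t 10.12 p [534.4 214.7 157.4] ty yaw 45.6 tilt [0.0005 0.0004] F [-0.31 -0.03  2.8 ] M [-0.111  0.175 -0.018] w 19.0 gf 59.7 q [-0.91  0.37  0.58  1.8  -0.23  1.04  0.55]
```

Request:
drive_tool([
  [[0,0,1],0,255],
  [[0,0,2],0,255],
  [[0,0,2],0,255],
])

```text
t: 10.5
ee_pos: [0.5344, 0.2146, 0.1553]
ee_rot: [0.378, 0.926, 0.0, 0.0]
contact_force: [-1.1, -0.2, 4.6]
gripper_width: 0.221
grip_force: 60.0
```

Request:
drive_tool([
  [[0,0,0.6],0,255],
  [[0,0,1.2],0,255],
  [[0,0,1.2],0,255],
])

```text
t: 10.88
ee_pos: [0.5345, 0.2147, 0.1543]
ee_rot: [0.378, 0.926, 0.0, 0.0]
contact_force: [-1.5, 0.4, 6.8]
gripper_width: 0.223
grip_force: 60.2
```

```bash
python3 - <<'E'
from h import *
a=avg(3)
E
```

```text
p [534.51 214.66 154.31] tipz 73.01 F [-0.74 -0.4   5.84] M*100 [-15.6  28.2   3.5] sd [0.01 0.02 0.01 0.5  0.82 0.5  1.35 1.56 1.36]
t 11.03 p [534.5 214.7 154.3] ty yaw 45.6 tilt [0.0006 0.0004] F [-0.77 -0.01  6.14] M [-0.14   0.263  0.035] w 19.2 gf 60.2 q [-0.91  0.37  0.57  1.8  -0.23  1.03  0.55]
```

Request:
drive_tool([
  [[0,0,0.3],5,255],
  [[0,0,0.3],10,255],
  [[0,0,0.3],15,255],
  [[0,0,0.3],15,255],
])

```text
t: 11.52
ee_pos: [0.5346, 0.2146, 0.1541]
ee_rot: [0.496, 0.869, 0.0, 0.0]
contact_force: [-0.3, -0.5, 6.3]
gripper_width: 0.225
grip_force: 60.3
```

```bash
python3 - <<'E'
from h import *
from bench import ctrl
a=avg(4)
S=ctrl.grab_frame("side")
g=S["frame"][160:205,275:325];cv2.imwrite("pics/turn.png",cv2.resize(g,None,fx=12,fy=12,interpolation=cv2.INTER_CUBIC)[:,:,::-1])
E
```

```text
p [534.54 214.56 154.14] tipz 72.84 F [-1.12 -1.01  6.48] M*100 [-17.   34.5   2. ] sd [0.02 0.01 0.02 0.39 0.49 0.31 1.51 0.46 3.11]
t 11.72 p [534.6 214.6 154.1] ty yaw 30.6 tilt [0.0006 0.0003] F [-0.85 -0.18  6.54] M [-0.158  0.35   0.043] w 19.0 gf 60.3 q [-0.95  0.38  0.63  1.8  -0.26  1.04  0.31]
```

Request:
drive_tool([
  [[0,0,0],6,255],
  [[0,0,0],12,255],
  [[0,0,0],18,255],
  [[0,0,0],24,255],
  [[0,0,0],24,255],
])

```text
t: 12.4
ee_pos: [0.5342, 0.2144, 0.1541]
ee_rot: [0.665, 0.746, -0.0, -0.0]
contact_force: [-1.3, -1.3, 6.4]
gripper_width: 0.219
grip_force: 60.4
```

```bash
python3 - <<'E'
from h import *
a=avg(4)
E
```

```text
p [534.16 214.36 154.09] tipz 72.79 F [-1.6  -0.58  7.04] M*100 [-28.1  55.8   0.3] sd [0.01 0.01 0.02 0.21 0.56 0.19 1.56 2.47 2.86]
t 12.6 p [534.1 214.3 154.1] ty yaw 6.6 tilt [-0.0005 -0.0001] F [-1.8  -0.12  7.  ] M [-0.279  0.56   0.015] w 19.1 gf 60.4 q [-1.02  0.4   0.72  1.81 -0.31  1.05 -0.06]
```

Request:
drive_tool([
  [[0,0,0],6,255],
  [[0,0,0],12,255],
  [[0,0,0],18,255],
  [[0,0,0],24,255],
  [[0,0,0],28,255],
])

```text
t: 13.22
ee_pos: [0.5337, 0.2144, 0.1541]
ee_rot: [0.827, 0.563, -0.001, -0.0]
contact_force: [-2.4, -0.9, 8.0]
gripper_width: 0.224
grip_force: 60.5
```

```bash
python3 - <<'E'
from h import *
from bench import ctrl
a=avg(4)
S=ctrl.grab_frame("side")
g=S["frame"][160:205,275:325];cv2.imwrite("pics/turn2.png",cv2.resize(g,None,fx=12,fy=12,interpolation=cv2.INTER_CUBIC)[:,:,::-1])
E
```

```text
p [533.69 214.4  154.05] tipz 72.75 F [-2.59 -0.53  8.42] M*100 [-24.4  86.9   4. ] sd [0.01 0.01 0.01 0.48 0.47 0.8  2.   3.36 3.83]
t 13.43 p [533.7 214.4 154.1] ty yaw -21.39 tilt [-0.0015 -0.0001] F [-2.77 -0.7   8.01] M [-0.253  0.827 -0.007] w 19.1 gf 60.5 q [-1.1   0.44  0.84  1.81 -0.37  1.06 -0.49]
```

Request:
drive_tool([
  [[0,0,-1],0,255],
  [[0,0,-2],0,255],
  [[0,0,-2],0,255],
])

```text
t: 13.85
ee_pos: [0.5336, 0.2144, 0.1555]
ee_rot: [0.826, 0.564, -0.001, -0.0]
contact_force: [-2.5, -1.3, 5.4]
gripper_width: 0.224
grip_force: 60.1
```

```bash
python3 - <<'E'
from h import *
a=avg(5)
E
```

```text
p [533.64 214.4  155.42] tipz 74.12 F [-2.64 -0.76  5.31] M*100 [-27.   80.1   3.1] sd [0.01 0.02 0.02 0.24 0.47 0.3  2.32 6.09 2.06]
t 14.1 p [533.6 214.4 155.4] ty yaw -21.4 tilt [-0.0014 -0.0003] F [-2.7  -0.58  5.09] M [-0.298  0.797  0.039] w 18.9 gf 60.1 q [-1.1   0.44  0.84  1.81 -0.37  1.06 -0.49]
```

Request:
drive_tool([
  [[0,0,-0.5],0,255],
  [[0,0,-1.2],0,255],
  [[0,0,-1.2],0,255],
])

```text
t: 14.48
ee_pos: [0.5338, 0.2145, 0.1566]
ee_rot: [0.826, 0.564, -0.0, -0.0]
contact_force: [-3.0, -1.3, 3.2]
gripper_width: 0.221
grip_force: 59.8
```

```bash
python3 - <<'E'
from h import *
a=avg(5)
E
```

```text
p [533.8  214.51 156.59] tipz 75.29 F [-2.94 -1.07  3.18] M*100 [-31.2  95.9   1.2] sd [0.02 0.01 0.01 0.56 0.6  0.56 2.89 2.06 2.29]
t 14.72 p [533.8 214.5 156.6] ty yaw -21.39 tilt [-0.0009 -0.0002] F [-3.11 -1.94  2.09] M [-0.307  0.978 -0.022] w 19.0 gf 59.7 q [-1.1   0.44  0.84  1.8  -0.37  1.07 -0.5 ]
```

Request:
drive_tool([
  [[0,0,-3],0,255],
  [[0,0,-8],0,255],
  [[0,0,-25],0,255],
  [[0,0,-50],0,255],
  [[0,0,-50],0,255],
])

```text
t: 15.35
ee_pos: [0.5368, 0.215, 0.2098]
ee_rot: [0.826, 0.563, 0.003, 0.001]
contact_force: [-1.1, 0.1, -2.3]
gripper_width: 0.221
grip_force: 59.3
```

```bash
python3 - <<'E'
from h import *
from bench import ctrl
a=avg(3)
s=ctrl.get_state();print(delta(s,[.4845,-.17,.21]))
E
```

```text
p [534.7  214.77 207.28] tipz 125.98 F [-0.84 -0.45 -1.34] M*100 [ 2.9 -0.8  0.4] sd [0.6  0.09 0.72 0.16 0.34 0.14 1.22 2.16 1.68]
t 15.5 p [534.  214.7 206.5] ty yaw -21.39 tilt [-0.0002  0.0001] F [-0.74 -0.82 -1.54] M [0.022 0.008 0.002] w 18.9 gf 59.3 q [-1.13  0.38  0.88  1.75 -0.32  1.16 -0.53]
[-376.2   94.2   -3.6]
```

Request:
drive_tool([
  [[-376,94,-4],-81,255],
  [[-376,94,-4],-81,255],
  [[-376,94,-4],-81,255],
  [[-376,94,-4],-81,255],
  [[-376,94,-4],-81,255],
])

```text
t: 16.12
ee_pos: [0.4951, -0.0864, 0.2093]
ee_rot: [0.495, 0.869, 0.0, -0.0]
contact_force: [0.7, -0.2, -1.4]
gripper_width: 0.221
grip_force: 59.2
```

```bash
python3 - <<'E'
from h import *
from bench import ctrl
T=ctrl.grab_frame("top");S=ctrl.grab_frame("side")
s=ctrl.get_state();info(s);print(delta(s,[.4845,-.17,.2]))
def c(im,x,y,w,h,s):return cv2.resize(im[y:y+h,x:x+w],None,fx=s,fy=s,interpolation=cv2.INTER_CUBIC)
im=np.hstack([c(T["frame"],225,228,40,40,10),c(S["frame"],278,172,40,40,10)]);cv2.imwrite("pics/lock.png",im[:,:,::-1])
E
```

```text
t 16.23 p [493.7 -92.6 209.8] ty yaw 29.83 tilt [-0.0005 -0.0029] F [-0.63  0.41 -1.93] M [-0.01  -0.003 -0.022] w 19.1 gf 59.1 q [-0.65  0.19  0.85  1.91 -0.16  1.11  0.79]
[-62.5 -46.5  10.1]
```

View pics/lock.png

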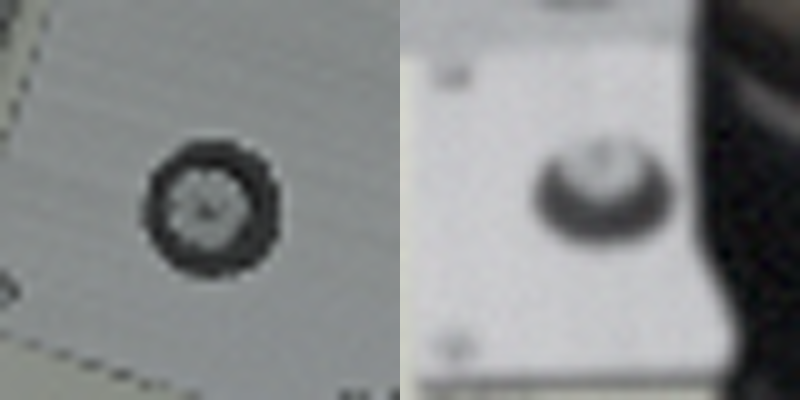

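Request:
drive_tool([
  [[-62.5,-46.5,10],-30,255],
  [[-62.5,-46.5,10],-30,255],
  [[-62.5,-46.5,10],-30,255],
  [[-62.5,-46.5,10],-30,255],
  [[-62.5,-46.5,10],-30,255],
])

```text
t: 16.85
ee_pos: [0.4877, -0.1612, 0.1995]
ee_rot: [0.256, 0.967, 0.0, -0.0]
contact_force: [0.2, -0.1, -1.7]
gripper_width: 0.216
grip_force: 59.2
```

```bash
python3 - <<'E'
from h import *
from bench import ctrl
T=ctrl.grab_frame("top")
print(cv2.cvtColor(T["frame"],cv2.COLOR_RGB2GRAY)[242:256,239:253])
a=avg(4)
s=ctrl.get_state();print(delta(s,[.4845,-.17,.150]))
S=ctrl.grab_frame("side")
g=S["frame"][220:330,290:370];cv2.imwrite("pics/hole.png",cv2.resize(g,None,fx=5,fy=5,interpolation=cv2.INTER_CUBIC)[:,:,::-1])
E
```

```text
[[137 138 139 138 104  71  63  63  57  87 146 143 140 140]
 [139 142 139  92  49  50  46  52  52  51  66  86 142 141]
 [140 140  73  45  45  46  41  33  33  37  47  55  70 143]
 [138  68  45  51  94 134 100 131  98  27  37  48  57 145]
 [141  46  52  89 125 125 123 124 125 129  34  39  50  77]
 [116  42  57 121 122 113 123 124 124 123  73  37  51  51]
 [ 87  49  68  90 117 114  89 120 105 123 110  36  48  58]
 [ 86  49  61 121 125 103  68  87 117 119 100  49  49  55]
 [ 86  42  61 132 120 117 118 114 119 108  62  53  50  63]
 [139  44  47  59 114 121 121 119 120  77  38  53  48  54]
 [138  86  48  49  77  78 106 109  86  51  53  52  48 108]
 [142 137  63  47  49  52  55  54  52  51  52  50  73 141]
 [141 145 138  59  47  50  47  48  48  45  41  76 144 140]
 [139 140 143 139 109  82  66  56  90  93 143 143 143 139]]
p [ 487.8  -161.37  199.8 ] tipz 118.5 F [ 0.14 -0.17 -1.75] M*100 [-0.5 -2.8 -2.8] sd [0.01 0.1  0.05 0.47 0.12 0.52 2.61 2.39 2.09]
t 17.1 p [ 487.8 -161.5  199.9] ty yaw 60.42 tilt [-0.  0.] F [-0.07 -0.16 -1.4 ] M [ 0.003  0.012 -0.017] w 19.0 gf 59.2 q [-0.44  0.22  0.79  1.89 -0.18  1.09  1.47]
[-1.3 -9.  49.9]
```

Request:
drive_tool([
  [[-1.3,-9,0],1,255],
  [[-1.3,-9,25],1,255],
  [[-1.3,-9,48],1,255],
  [[-1.3,-9,48],1,255],
  [[-1.3,-9,48],1,255],
])

```text
t: 17.77
ee_pos: [0.4848, -0.1711, 0.1528]
ee_rot: [0.264, 0.964, -0.0, 0.001]
contact_force: [0.5, -1.1, -0.5]
gripper_width: 0.218
grip_force: 59.2
```

```bash
python3 - <<'E'
from h import *
from bench import ctrl
a=avg(3)
s=ctrl.get_state();print(delta(s,[.4845,-.17,.0883]))
E
```

```text
p [ 485.11 -170.88  152.97] tipz 71.67 F [ 0.04  0.01 -0.47] M*100 [ 0.  -0.9 -0. ] sd [0.03 0.1  0.03 0.18 0.47 0.43 2.01 1.16 2.4 ]
t 17.93 p [ 485.1 -170.8  152.9] ty yaw 59.41 tilt [ 0.002  -0.0001] F [-0.2  -0.24 -0.31] M [ 0.02   0.007 -0.033] w 19.5 gf 59.2 q [-0.39  0.29  0.77  1.95 -0.24  1.    1.53]
[ 1.   0.3 64.6]
```

Close enough (hole clearance ±2 mm). Descend carefully into the hole.

Request:
drive_tool([
  [[0.9,0.3,5],0,255],
  [[0.9,0.3,10],0,255],
  [[0.9,0.3,15],0,255],
  [[0.9,0.3,20],0,255],
  [[0.9,0.3,20],0,255],
])

```text
t: 18.55
ee_pos: [0.4833, -0.1696, 0.1314]
ee_rot: [0.264, 0.965, -0.0, -0.001]
contact_force: [0.3, -0.1, -0.5]
gripper_width: 0.22
grip_force: 59.2
```

```bash
python3 - <<'E'
from h import *
from bench import ctrl
a=avg(2)
s=ctrl.get_state();print(delta(s,[.4845,-.17,.0883]))
E
```

```text
p [ 483.69 -169.71  131.77] tipz 50.47 F [-0.44  0.25 -0.91] M*100 [-2.1 -1.3  0.2] sd [0.07 0.05 0.1  0.37 0.43 0.4  1.62 3.38 2.3 ]
t 18.65 p [ 483.8 -169.8  131.9] ty yaw 59.42 tilt [-0.0001 -0.    ] F [-0.8  -0.18 -1.31] M [-0.004  0.021  0.025] w 19.2 gf 59.2 q [-0.38  0.31  0.76  1.97 -0.26  0.95  1.55]
[-0.8  0.2 43.6]
```

Tip is 11 mm inside the hole, no force. Continue down.

Request:
drive_tool([
  [[-0.5,0,9],0,255],
  [[-0.5,0,18],0,255],
  [[-0.5,0,27],0,255],
  [[-0.5,0,36],0,255],
  [[-0.5,0,40],0,255],
])

```text
t: 19.27
ee_pos: [0.4837, -0.1698, 0.0911]
ee_rot: [0.264, 0.965, -0.0, -0.001]
contact_force: [-0.7, 0.1, -0.6]
gripper_width: 0.222
grip_force: 59.2
```

Request:
drive_tool([
  [[0,0,1],0,255],
  [[0,0,2],0,255],
  [[0,0,2],0,255],
])

```text
t: 19.65
ee_pos: [0.4844, -0.17, 0.0901]
ee_rot: [0.264, 0.965, 0.0, 0.0]
contact_force: [-0.1, 0.5, -0.5]
gripper_width: 0.226
grip_force: 59.2
```

```bash
python3 - <<'E'
from h import *
from bench import ctrl
a=avg(2)
E
```

```text
p [ 484.36 -169.94   90.12] tipz 8.82 F [-0.56 -0.15 -1.32] M*100 [-2.4  4.6  3.2] sd [0.01 0.02 0.01 0.18 0.85 0.25 1.05 0.04 2.41]
t 19.75 p [ 484.4 -169.9   90.1] ty yaw 59.43 tilt [0.0005 0.0001] F [-0.38 -1.   -1.58] M [-0.035  0.046  0.056] w 19.1 gf 59.2 q [-0.34  0.38  0.72  2.01 -0.32  0.87  1.6 ]
```

Lower until it touches, then open slowly and withdraw.

Request:
drive_tool([
  [[0,0,1],0,255],
  [[0,0,2],0,255],
  [[0,0,2],0,255],
])

```text
t: 20.12
ee_pos: [0.4843, -0.1699, 0.0883]
ee_rot: [0.264, 0.965, 0.0, 0.0]
contact_force: [-1.0, 0.5, 3.9]
gripper_width: 0.217
grip_force: 60.0
```

Request:
drive_tool([
  [[0,0,0],0,120],
  [[0,0,0],0,0],
  [[0,0,0],0,0],
  [[0,0,0],0,0],
  [[0,0,0],0,0],
])

```text
t: 20.75
ee_pos: [0.4842, -0.1699, 0.0879]
ee_rot: [0.264, 0.965, 0.0, 0.0]
contact_force: [-0.0, -0.4, -0.4]
gripper_width: 1.002
grip_force: 0.0
```

Request:
drive_tool([
  [[0,0,0],0,0],
  [[0,0,-20],0,0],
  [[0,0,-50],0,0],
  [[0,0,-100],0,0],
  [[0,0,-100],0,0],
])

```text
t: 21.38
ee_pos: [0.4869, -0.1711, 0.1914]
ee_rot: [0.264, 0.965, 0.001, 0.004]
contact_force: [-0.5, -0.1, 0.2]
gripper_width: 1.002
grip_force: 0.0
```

```bash
python3 - <<'E'
from h import *
from bench import ctrl
S=ctrl.grab_frame("side");info(ctrl.get_state())
d=pickle.load(open("d0.pkl","rb"))["side"]["frame"]
def c(im,x,y,w,h,s):return cv2.resize(im[y:y+h,x:x+w],None,fx=s,fy=s,interpolation=cv2.INTER_CUBIC)
im=np.hstack([c(d,295,270,80,90,5),c(S["frame"],295,270,80,90,5)]);cv2.imwrite("pics/home.png",im[:,:,::-1])
E
```

```text
t 21.43 p [ 485.3 -170.2  189.4] ty yaw 59.43 tilt [0.0038 0.0002] F [-0.1   0.16 -0.7 ] M [ 0.021  0.036 -0.018] w 84.8 gf 0.0 q [-0.43  0.24  0.8   1.91 -0.2   1.07  1.49]
```

View pics/home.png

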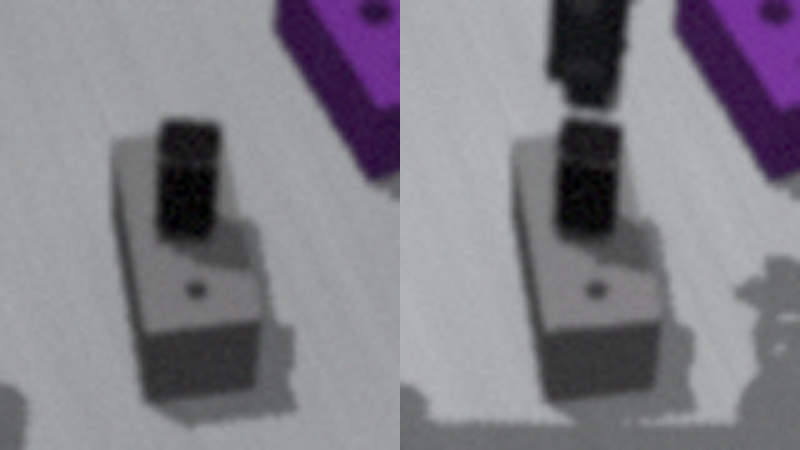

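The driver stands in the hole just as at the start (handle top at about crop (590,135), the same as before). The gripper is clear above it. I'm handing in.

```bash
python3 -c "
from bench import ctrl
print(ctrl.sign_off())"
```

```text
the job is handed in; nothing more can be done
None
```

I turned the pump's fastener clockwise until its slot lay across the pump and let it spring back up. The driver is back in its middle hole and released, and I handed the job in at about 21 s; the hand-in gave no verdict.

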